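# Wedge up the hanging foot of a plaster vibrator

### The job

The plaster vibrator rocks because one of its two front feet hangs a few millimetres clear of the bench. Take the wooden wedge by its thick tail and, keeping it flat on the bench, slide it thin end first and straight in from the front to feel which foot hangs: under the sound foot it will not go, under the hanging one it slides in until it drags. Ease it on until the drag is about 5 newtons, so that the foot sits firmly on the wedge but is not jacked up, then let go and leave the wedge there, with everything else left where it is.

Things in the scene. Friction and masses are not known exactly. Their poses are not given: they have to be found in the camera images.
- wedge: loose hardwood levelling wedge, 200 mm long (x), 36 mm wide (y), flat below, about 70 g. Origin: centre of the underside. The +x end is the thin end, 2 mm thick; from there the top rises 0.8 mm per 10 mm over 130 mm to 12.4 mm; the last 70 mm (x from -100 to -30 mm) are a level tail 12.4 mm thick, the place to grip it, across its width
- wedge_tip (a point): middle of the wedge's thin end, on the underside (100 mm along +x from its origin)
- wedge_tail (a point): point in the wedge's level tail to grip, 65 mm along -x from its origin, 6.2 mm above its underside
- vibrator: plaster vibrator, cream box on a grey base plate, black ribbed platform on top; fixed. Origin on the bench below its middle, x from its front to its back (away from the robot; the wedge goes in along it), y left, z up. Housing front at x = -63 mm, sides y = +-103 mm, 115 mm high. Over each front foot an ear of the plate sticks out to x = -126 mm, 42 mm wide, 30 to 37 mm up (nut to 45 mm)
- foot_left (a point): point on the bench below the middle of the left (+y) front foot: x = -105, y = 88 mm of the vibrator. Both front feet are square black rubber pads, 26 x 26 mm, 14 mm high, so the front edge is 13 mm before this point. One of them (left or right, it varies) stands on the bench and stops the wedge; the underside of the other hangs 4 to 9.5 mm above the bench
- foot_right (a point): the same for the right (-y) front foot, at x = -105, y = -88 mm of the vibrator
- loose_foot (a joint): how far the hanging foot (left or right, not told) is pushed up on its springy rubber, in m: 0 while it hangs free, 1 mm per 5 N of load, stop at 4 mm. Well seated on the wedge is 0.3 to 2.4 mm (the push on the wedge is then very roughly 2 to 12 N; friction about 0.6); over 3 mm is jacked up
- bowl: dark green mixing bowl, 116 mm across and 62 mm high, standing on the vibrator's platform (origin: centre of its underside)
- cast: cream stone dental cast, 62 x 66 x 35 mm, loose on the bench
- spatula: plaster spatula, 210 mm long, loose on the bench
- jar: amber glass jar with black lid, 56 mm across, 75 mm high
- beaker: clear plastic measuring cup, 68 mm across, 85 mm high
- brush: flat brush, 170 mm long
Mind the look-alikes: they are no part of the job. There is more than one size of the wedge; the one meant has the size given above.

How it is judged:
On the way:
1. the wedge is under the hanging front foot, which has begun to bear on it (value of joint loose_foot above 0.0003 m and ((y of foot_left in the frame of wedge between -0.013 and 0.013 m and x of foot_left in the frame of wedge between -0.035 and 0.098 m) or (y of foot_right in the frame of wedge between -0.013 and 0.013 m and x of foot_right in the frame of wedge between -0.035 and 0.098 m))), for 0.2 s.
At the end, for the whole second after the job is handed in: the wedge lies flat on the bench and at rest, released, thin end in under the hanging front foot, the foot's middle within 13 mm of the wedge's centre line and the wedge within 0.25 rad of the vibrator's front-to-back direction; the foot bears on it, pushed up by 0.3 to 2.4 mm (all of step 1 and value of joint loose_foot below 0.0024 m and angle between the x axis of wedge and the x axis of vibrator, either way round below 0.25 rad and angle between wedge's own z axis and vertical below 0.06 rad and height (world z) of wedge below 0.004 m and linear speed of wedge below 0.01 m/s); the robot touches nothing.
It fails at once if the hanging foot is jacked up by more than 3 mm (value of joint loose_foot above 0.003 m).
It fails at once if one of the other things on the bench or on the vibrator is shifted by more than 25 mm (distance of any of bowl, cast, spatula, jar, beaker, brush from where it was at the start of the episode above 0.025 m).
It also fails if it takes over 51 s, if anything falls off the work surface, if the arm or the gripper's body presses on something with over 40 N, if the wrist force passes 120 N, or if a joint passes its speed limit or range.

### The arm

A 6-joint arm with a two-finger parallel gripper is mounted at the origin on the work surface. World frame = base frame: x ahead of the robot, y to its left, z up, the work surface at z = 0. Lengths are in m, angles in rad, forces in N, time in s.
With the tool pointing down it reaches from about 0.225 to 0.875 m from the base axis. Payload 3.4 kg.
Tool frame: the origin (TCP) lies at the very end of the fingers, on their centre line; the grasp point (between the pads) lies 19 mm behind it (grip_depth is the distance from the TCP to the grasp point, in m); x points along the fingers, z is the direction in which the jaws open and shut, and the axes are right-handed (so a half turn about x gives the same grasp; the last joint's range is limited). The gripper opens to 85 mm and grips with 20 to 120 N. Pads are 22 mm wide; open, the fingers measure 114 mm over their backs; the gripper's body (76 mm by 85 mm) begins 54 mm behind the grasp point. The pads swing forward as they close: fully open they stand 13 mm farther back than shut.
Start: joints at [1.003, 0.276, 1.505, -0, 1.361, -0.121], TCP at [0.248, 0.519, 0.231] pointing down, gripper open.
Joint ranges: [-2.89, 2.89], [-0.75, 2.08], [0.22, 2.7], [-1.18, 4.32], [0.11, 2.71], [-2.7, 2.7]. Speed limits (rad/s): [2.57, 2.57, 3.14, 3.14, 3.14, 3.14].

### API

Orientations are given as a unit quaternion [w, x, y, z].
In Python, from rig import get_state, get_image, sign_off, grip_depth gives the robot as it stands. The module is installed in compiled form; this text tells all that it offers.
- The arm moves only by the tool arm_command, never from a script. Its argument "series" is a list of rows, each an object with "dp": the shift along the tool's x, y, z scaled (see below), a list of three; "angular": the turn, a rotation vector about the tool's x, y, z scaled (see below), a list of three; "gripper": the finger opening in mm, from 0 to 85.4. A call has exactly 8 rows; each row shifts and turns the pose as measured when the row begins, along the tool's axes as they then stand; what a row does not reach is not made up. The controller multiplies each number of a shift by 0.12 m and each number of a turn by 90 degrees. A row lasts 1/8 s, in which the tool goes at most 62.5 mm and 10.7 degrees, less where a joint would pass 70% of its speed; a pose out of reach is approached as far as the arm can. A call with a number of a shift or a turn outside -1 to 1 is refused whole. A call with a gripper value outside its range is refused whole. The fingers move at their own pace and stop on an object; "grip_force" is the grip in N (left out, the last holds). Time passes only in rows, so rows that do not move let the fingers close, or fill a call up. It gives the time, the measured TCP pose, the force and the opening at its end, in the units of the state.
- get_state(): the state, without advancing time (a new reading comes with each control period).
- get_image(name): name is "side" or "top"; returns a dict with "image" (384x512x3 uint8, blue, green, red), "depth" (384x512 float32, m along the optical axis (not along the pixel's ray), 0 where there is no reading), "mtx" (3x3 intrinsics, pixels), "view" (4x4, takes a point from world to camera coordinates). Camera axes: x right, y up, looking along -z (the intrinsics and any distortion apply to the point x, -y, -z); pixel columns grow to the right and rows downward; lengths in m; the calibration is good to about 2 mm. A picture is of the moment at which its call begins.
- sign_off(): hands the job in, once; it reports no verdict.
The state is a dict: "clock": time; "qpos": joint angles; "qd": joint speeds; "effort": joint torques, N m; "position": TCP position; "ee_rot": TCP orientation; "contact_force": force on the tool from outside, world axes, zero at the start; "moment": the same for the moment, N m; "width": finger opening in m.
Only numpy, scipy, OpenCV 4.12 (cv2) and the standard library are available. Lean on these libraries where they do the work, as an engineer would, in place of code of your own. Each camera call takes 0.05 s, during which the arm holds its last target. There are 200 camera calls.

## Working session

There is one attempt and no reset: what is moved stays moved. The work goes in short steps, Python scripts to look and compute and a tool call to move; the robot and the scene stay as the last step left them, time stands still between calls to the robot, and variables do not carry over. Pictures are saved under pics/ and viewed, about 8 in all and at most 12, crops included, and the job is handed in when it is done.

Besides the shell and the picture viewer there is one more tool, called after "Request:" by a JSON object that holds its "api" and its "payload", one argument or row to a line. arm_command: Moves the arm, as the interface text tells. Its arguments: {"type":"object","properties":{"series":{"type":"array","items":{"type":"object","properties":{"dp":{"type":"array","items":{"type":"number"}},"angular":{"type":"array","items":{"type":"number"}},"gripper":{"type":"number"}}}},"grip_force":{"type":"number"}},"required":["series"]}

```bash
mkdir -p pics
cat > h.py <<'E'
import numpy as np, cv2
from rig import *
def world(im):
    K,V,d=im["mtx"],np.array(im["view"]),im["depth"]
    v,u=np.mgrid[:384,:512]
    x=(u-K[0][2])/K[0][0]*d; y=(v-K[1][2])/K[1][1]*d
    P=np.stack([x,-y,-d,np.ones_like(d)],-1)
    return (P@np.linalg.inv(V).T)[...,:3]
E
python3 - <<'E'
from h import *
for n in("top","side"):
    im=get_image(n); np.save(n+".npy",world(im)); cv2.imwrite(f"pics/{n}0.png",im["image"])
    cv2.imwrite(f"{n}.png",im["image"])
s=get_state(); print(s["position"],s["ee_rot"],s["contact_force"],s["clock"],grip_depth)
E
```

```text
[0.24821712 0.51814348 0.23052644] [ 0.59782798 -0.37705431  0.59887058  0.37654452] [ 0.2047614  -0.29247109  0.39596666] 0.1 0.0187
```

View pics/top0.png

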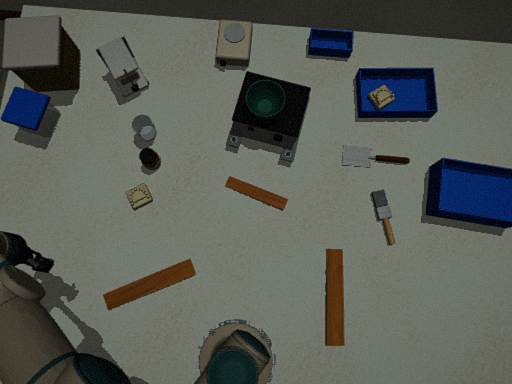

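View pics/side0.png

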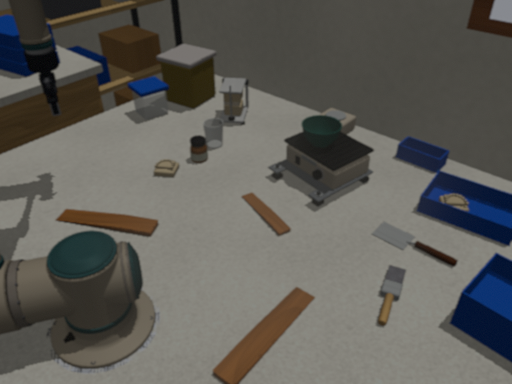

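The top view shows three brown wedges, at about (257,193), (150,284) and (334,297). The vibrator is at (270,110), with its ears at (233,142) and (287,155). Next I'll measure the wedges and the vibrator.

Run:
```python
from h import *
im=cv2.imread("top.png"); W=np.load("top.npy")
hsv=cv2.cvtColor(im,cv2.COLOR_BGR2HSV)
m=((hsv[...,0]<20)&(hsv[...,1]>130)&(hsv[...,2]>60)).astype(np.uint8)
n,l,st,c=cv2.connectedComponentsWithStats(m)
for i in range(1,n):
    if st[i,4]<250: continue
    p=W[(l==i)]; 
    (cx,cy),(a,b),t=cv2.minAreaRect(p[:,:2].astype(np.float32)); box=cv2.boxPoints(((cx,cy),(a,b),t))
    print(c[i],st[i,4],np.round([cx,cy,a,b,t],4)); 
    mu=p[:,:2].mean(0); d=np.linalg.svd(p[:,:2]-mu,full_matrices=False)[2][0]; s=(p[:,:2]-mu)@d
    print(' mean',mu.round(4),'axis',d.round(4),'z by s',[(round(x,3),round(float(np.median(p[abs(s-x)<.008,2])),4)) for x in np.linspace(s.min()+.008,s.max()-.008,8)])
    print(' box',box.round(3).tolist())
# vibrator platform & housing
z=W[...,2]; r=np.zeros_like(m);r[60:165,222:315]=1
pl=(r>0)&(z>.105)&(z<.13); q=W[pl]
print('plat',cv2.minAreaRect(q[:,:2].astype(np.float32)),np.median(q[:,2]))
ear=(r>0)&(z>.025)&(z<.05); print('low',ear.sum()); q=W[ear]; print(cv2.boxPoints(cv2.minAreaRect(q[:,:2].astype(np.float32))))
crop=cv2.resize(im[60:215,215:320],None,fx=5,fy=3.8*5/3.8,interpolation=cv2.INTER_CUBIC)[:600]
crop=cv2.resize(im[62:217,212:322],None,fx=3.8,fy=3.8,interpolation=cv2.INTER_CUBIC)
crop2=cv2.resize(cv2.imread("side.png")[110:240,230:380],None,fx=2.6,fy=2.6,interpolation=cv2.INTER_CUBIC)
o=np.zeros((600,800,3),np.uint8);o[:crop.shape[0],:crop.shape[1]]=crop;o[:crop2.shape[0],418:418+crop2.shape[1]]=crop2[:,:382]
cv2.imwrite("pics/crop1.png",cv2.convertScaleAbs(o,alpha=1.6))
```

```text
[256.02489019 192.33528551] 683 [3.88700e-01 2.19000e-02 1.97800e-01 2.80700e-01 7.15653e+01]
 mean [ 0.5031 -0.0182] axis [-0.3421 -0.9397] z by s [(np.float64(-0.093), 0.0022), (np.float64(-0.066), 0.0048), (np.float64(-0.039), 0.0064), (np.float64(-0.012), 0.0088), (np.float64(0.015), 0.0109), (np.float64(0.042), 0.0106), (np.float64(0.069), 0.0114), (np.float64(0.096), 0.0121)]
 box [[0.2240000069141388, -0.02800000086426735], [0.4909999966621399, -0.11599999666213989], [0.5529999732971191, 0.07100000232458115], [0.28700000047683716, 0.1599999964237213]]
[334.59347553 297.43663739] 1594 [ 0.2038 -0.1664  0.2813  0.2751  3.0543]
 mean [ 0.2072 -0.2778] axis [-0.9982 -0.0594] z by s [(np.float64(-0.135), 0.003), (np.float64(-0.097), 0.0066), (np.float64(-0.059), 0.0096), (np.float64(-0.021), 0.0127), (np.float64(0.016), 0.0155), (np.float64(0.054), 0.0173), (np.float64(0.092), 0.0175), (np.float64(0.13), 0.0169)]
 box [[0.0560000017285347, -0.03700000047683716], [0.07100000232458115, -0.3109999895095825], [0.35199999809265137, -0.29600000381469727], [0.3370000123977661, -0.02199999988079071]]
[148.97299035 283.9170418 ] 1555 [ 0.217   0.1995  0.1039  0.4423 15.0733]
 mean [0.196  0.2751] axis [-0.4303  0.9027] z by s [(np.float64(-0.277), nan), (np.float64(-0.218), nan), (np.float64(-0.16), nan), (np.float64(-0.101), 0.0164), (np.float64(-0.042), 0.017), (np.float64(0.017), 0.0126), (np.float64(0.076), 0.0078), (np.float64(0.135), 0.0025)]
 box [[0.10899999737739563, 0.4000000059604645], [0.2240000069141388, -0.02800000086426735], [0.32499998807907104, -0.0], [0.20999999344348907, 0.4269999861717224]]
plat ((0.7609564065933228, -0.041133686900138855), (0.20505665242671967, 0.16734009981155396), 79.48168182373047) 0.1155208443580571
low 1050
[[ 0.60508806 -0.12342206]
 [ 0.8970713  -0.17478058]
 [ 0.9501284   0.12685895]
 [ 0.6581451   0.17821747]]
  return _methods._mean(a, axis=axis, dtype=dtype,
  ret = ret.dtype.type(ret / rcount)
```

View pics/crop1.png

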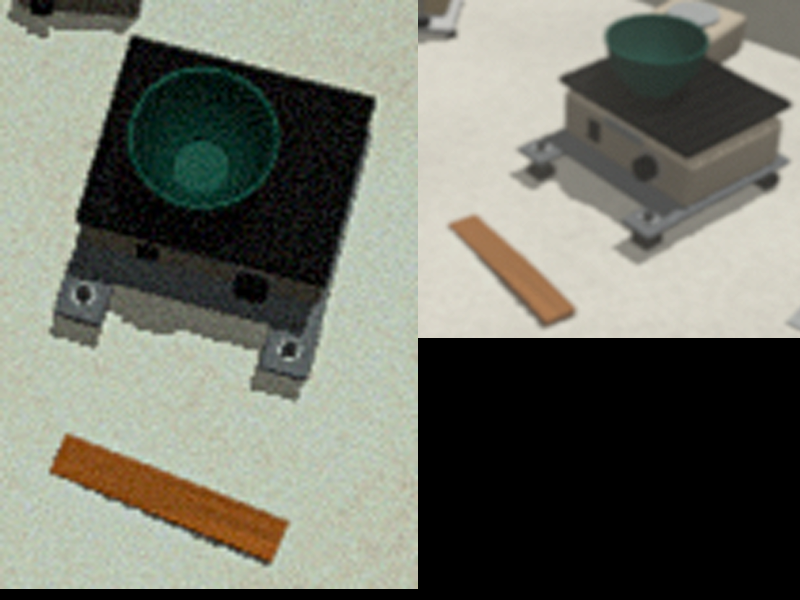

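The crop shows the 200 mm wedge, with its tail at the lower right (crop (275,535)) and its thin end at the left. Both ears with nuts are visible, at crop (83,293) and (288,350). Next I'll refine the poses and check the foot gaps in the side view.

Run:
```python
from h import *
from scipy.optimize import minimize
im=cv2.imread("top.png"); W=np.load("top.npy"); S=np.load("side.npy"); sim=cv2.imread("side.png")
hsv=cv2.cvtColor(im,cv2.COLOR_BGR2HSV)
m=(hsv[...,0]<20)&(hsv[...,1]>130)&(hsv[...,2]>60)
r=np.zeros_like(m);r[170:215,218:295]=1
p=W[m&r]; p=p[(p[:,2]>-.01)&(p[:,2]<.03)]
R=cv2.minAreaRect(p[:,:2].astype(np.float32)); print('wedge',R,cv2.boxPoints(R).round(4).tolist())
# vibrator plate/ears from both cams
q=[]
for A in(W,S):
    a=A.reshape(-1,3); q.append(a[(a[:,2]>.026)&(a[:,2]<.047)&(np.hypot(a[:,0]-.7,a[:,1]+.03)<.2)])
for a in q: print(len(a),a.min(0),a.max(0))
for a in [W.reshape(-1,3),S.reshape(-1,3)]:
    t=a[(a[:,2]>.109)&(a[:,2]<.122)&(np.hypot(a[:,0]-.76,a[:,1]+.04)<.16)]
    print('plat',cv2.minAreaRect(t[:,:2].astype(np.float32)),np.median(t[:,2]))
def inarea(x,y,u,v,yaw,P):
    c,s=np.cos(yaw),np.sin(yaw); X=c*(P[:,0]-x)+s*(P[:,1]-y); Y=-s*(P[:,0]-x)+c*(P[:,1]-y); return X,Y
yaw=np.arctan2(0.,1)-np.radians(10.5)
best=[]
for name,P in zip(("top","side"),q):
  for yw in np.radians(np.arange(-16,-6,.5)):
    X,Y=inarea(.761,-.041,0,0,yw,P)
    k=X<-.08
    L=k&(Y>0);Rr=k&(Y<0)
    if L.sum()<10 or Rr.sum()<10: continue
    f=lambda v:np.percentile(v,[2,98]).round(4)
    best.append((abs(np.percentile(X[L],3)-np.percentile(X[Rr],3)),name,np.degrees(yw).round(1),f(X[L]),f(X[Rr]),f(Y[L]),f(Y[Rr])))
for n in("top","side"):
  for b in sorted([b for b in best if b[1]==n],key=lambda b:b[0])[:3]: print(b)
```

```text
wedge ((0.504786491394043, -0.016770139336586), (0.19752882421016693, 0.03622519597411156), 72.5152587890625) [[0.4578000009059906, -0.1054999977350235], [0.49239999055862427, -0.11640000343322754], [0.5516999959945679, 0.07199999690055847], [0.5171999931335449, 0.08290000259876251]]
940 [ 0.60600458 -0.16156383  0.02732567] [0.82948361 0.08933041 0.04691654]
1018 [ 0.60531031 -0.15929948  0.0277303 ] [0.82937749 0.09453474 0.04698155]
plat ((0.7609564065933228, -0.041133686900138855), (0.20505665242671967, 0.16734009981155396), 79.48168182373047) 0.11519690479972211
plat ((0.758608877658844, -0.038919419050216675), (0.20795561373233795, 0.17061054706573486), 79.83528900146484) 0.11450201662835419
(np.float64(0.0002395982430252741), 'top', np.float64(-10.5), array([-0.1362, -0.0808]), array([-0.1365, -0.0812]), array([0.0038, 0.1069]), array([-0.1075, -0.0042]))
(np.float64(0.001233145404665431), 'top', np.float64(-10.0), array([-0.1356, -0.0806]), array([-0.1372, -0.0808]), array([0.0042, 0.1079]), array([-0.1065, -0.0044]))
(np.float64(0.001806961815494612), 'top', np.float64(-11.0), array([-0.1369, -0.081 ]), array([-0.1358, -0.0811]), array([0.0037, 0.1059]), array([-0.1085, -0.0038]))
(np.float64(0.0003260843949971226), 'side', np.float64(-10.5), array([-0.1394, -0.0807]), array([-0.1395, -0.0813]), array([0.0035, 0.1079]), array([-0.1069, -0.0035]))
(np.float64(0.0012742770366122036), 'side', np.float64(-10.0), array([-0.1386, -0.081 ]), array([-0.1402, -0.0809]), array([0.0042, 0.1088]), array([-0.1059, -0.0027]))
(np.float64(0.0017675197878495308), 'side', np.float64(-11.0), array([-0.1401, -0.0808]), array([-0.1387, -0.0813]), array([0.0029, 0.1068]), array([-0.1079, -0.0041]))
```

```bash
cat >> h.py <<'E'
VX,VY,VYAW=.7497,-.0389,np.radians(-10.45)
def v2w(X,Y,Z=0.):
    c,s=np.cos(VYAW),np.sin(VYAW); return np.array([VX+c*X-s*Y,VY+s*X+c*Y,Z])
def proj(im,P):
    p=np.array(im["view"])@np.append(P,1); K=np.array(im["mtx"]); q=K@[p[0],-p[1],-p[2]]; return q[:2]/q[2]
def rectify(im,Y0,w=.06,X=-.118,z0=-.012,z1=.05,k=8000):
    wz=[(X,Y0+w/2,z1),(X,Y0-w/2,z1),(X,Y0-w/2,z0),(X,Y0+w/2,z0)]
    src=np.float32([proj(im,v2w(*p)) for p in wz]); W_,H_=w*k,(z1-z0)*k
    M=cv2.getPerspectiveTransform(src,np.float32([[0,0],[W_,0],[W_,H_],[0,H_]]))
    o=cv2.warpPerspective(im["image"],M,(int(W_),int(H_)),flags=cv2.INTER_CUBIC)
    for z in(0,.014): cv2.line(o,(0,int((z1-z)*k)),(12,int((z1-z)*k)),(0,0,255),1)
    return o
E
python3 - <<'E'
from h import *
from scipy.spatial.transform import Rotation as Ro
im=get_image("side")
im["image"]=cv2.convertScaleAbs(np.mean([im["image"]]+[get_image("side")["image"] for _ in range(5)],axis=0),alpha=1.7)
o=np.hstack([rectify(im,.088,w=.05),rectify(im,-.088,w=.05)])[:600]; cv2.imwrite("pics/rect.png",o)
s=get_state(); R=Ro.from_quat(np.roll(s["ee_rot"],-1)).as_matrix(); print(R.round(3),s["position"],s["qpos"].round(3) if hasattr(s["qpos"],'round') else s["qpos"])
z=R[:,2]; print('jaw az',np.degrees(np.arctan2(z[1],z[0])), 'feet',v2w(-.105,.088),v2w(-.105,-.088))
E
```

```text
[[-0.    -0.902  0.432]
 [-0.     0.432  0.902]
 [-1.     0.    -0.   ]] [0.2484102  0.51851961 0.23119973] [ 1.003  0.276  1.505  0.     1.361 -0.121]
jaw az 64.40184781214049 feet [0.66240279 0.06668502 0.        ] [ 0.63048036 -0.10639577  0.        ]
```

View pics/rect.png

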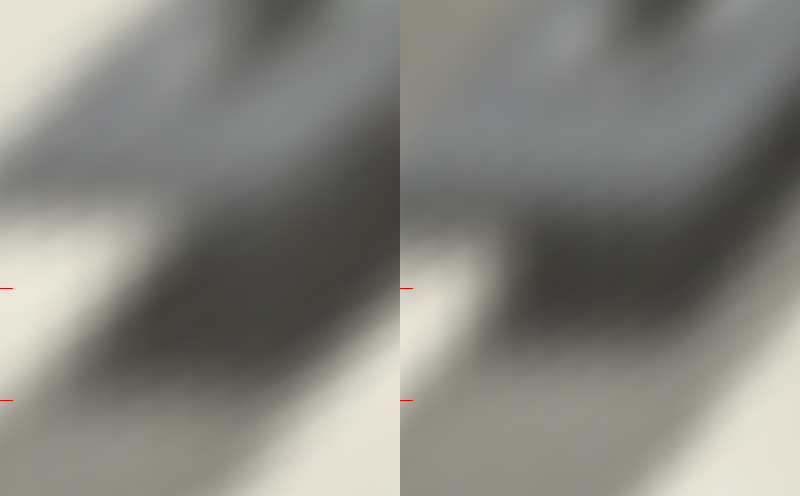

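The rectified foot fronts show the left pad reaching the bench line and the right pad ending about 6 mm above it. So the right foot probably hangs, and I'll feel there first. Now I'll turn the tool to match the wedge.

Request:
{"api": "arm_command", "payload": {
  "series": [
    {"dp": [0,0,0],"angular": [0.114,0,0],"gripper": 62},
    {"dp": [0,0,0],"angular": [0.114,0,0],"gripper": 62},
    {"dp": [0,0,0],"angular": [0.114,0,0],"gripper": 62},
    {"dp": [0,0,0],"angular": [0.114,0,0],"gripper": 62},
    {"dp": [0,0,0],"angular": [0.114,0,0],"gripper": 62},
    {"dp": [0,0,0],"angular": [0.114,0,0],"gripper": 62},
    {"dp": [0,0,0],"angular": [0.114,0,0],"gripper": 62},
    {"dp": [0,0,0],"angular": [0.114,0,0],"gripper": 62}
  ],
  "grip_force": 40
}}

```text
clock: 1.4
position: [0.2483, 0.5184, 0.2312]
ee_rot: [0.696, 0.125, 0.696, -0.125]
contact_force: [-0.1, 0.2, 0.3]
width: 0.0619
```

```bash
cat >> h.py <<'E'
from scipy.spatial.transform import Rotation as Ro
def to(target=None,az=None):
    s=get_state(); R=Ro.from_quat(np.roll(s["ee_rot"],-1)).as_matrix(); z=R[:,2]; a=np.degrees(np.arctan2(z[1],z[0]))
    print('t',round(s["clock"],2),'pos',np.round(s["position"],4),'az',a.round(2),'tilt',R[:2,0].round(4),'F',np.round(s["contact_force"],2),'w',round(s["width"],4))
    if target is not None: print('dp total (units)',(R.T@(np.array(target)-s["position"])/.12).round(3))
    if az is not None: print('ang x total (units)',round(-((az-a+180)%360-180)/90,3))
    return s,R
E
python3 -c "
from h import *
to([.4853,-.0788,.10],-17.5)"
```

```text
t 1.4 pos [0.2483 0.5184 0.2312] az -20.41 tilt [-0.0002 -0.0003] F [-0.15  0.18  0.35] w 0.0619
dp total (units) [ 1.094 -3.975  3.586]
ang x total (units) -0.032
```

Request:
{"api": "arm_command", "payload": {
  "series": [
    {"dp": [0,-0.35,0.315],"angular": [-0.032,0,0],"gripper": 62},
    {"dp": [0,-0.35,0.315],"angular": [0,0,0],"gripper": 62},
    {"dp": [0,-0.35,0.315],"angular": [0,0,0],"gripper": 62},
    {"dp": [0,-0.35,0.315],"angular": [0,0,0],"gripper": 62},
    {"dp": [0.1,-0.35,0.315],"angular": [0,0,0],"gripper": 62},
    {"dp": [0.1,-0.35,0.315],"angular": [0,0,0],"gripper": 62},
    {"dp": [0.1,-0.35,0.315],"angular": [0,0,0],"gripper": 62},
    {"dp": [0.1,-0.35,0.315],"angular": [0,0,0],"gripper": 62}
  ]
}}

```text
clock: 2.4
position: [0.4407, 0.0994, 0.1838]
ee_rot: [0.703, 0.107, 0.696, -0.102]
contact_force: [0.6, 0.5, -0.5]
width: 0.0617
```

```bash
python3 -c "
from h import *
to([.4853,-.0788,.10],-17.5)"
```

```text
t 2.4 pos [0.4407 0.0994 0.1838] az -17.0 tilt [0.0102 0.0045] F [ 0.61  0.54 -0.54] w 0.0617
dp total (units) [ 0.695 -1.316  0.784]
ang x total (units) 0.006
```

Request:
{"api": "arm_command", "payload": {
  "series": [
    {"dp": [0.14,-0.33,0.2],"angular": [0,0,0],"gripper": 62},
    {"dp": [0.14,-0.33,0.2],"angular": [0,0,0],"gripper": 62},
    {"dp": [0.14,-0.33,0.2],"angular": [0,0,0],"gripper": 62},
    {"dp": [0.14,-0.25,0.15],"angular": [0,0,0],"gripper": 62},
    {"dp": [0.1,0,0],"angular": [0,0,0],"gripper": 62},
    {"dp": [0,0,0],"angular": [0,0,0],"gripper": 62},
    {"dp": [0,0,0],"angular": [0,0,0],"gripper": 62},
    {"dp": [0,0,0],"angular": [0,0,0],"gripper": 62}
  ]
}}

```text
clock: 3.4
position: [0.4875, -0.0768, 0.1033]
ee_rot: [0.704, 0.109, 0.694, -0.104]
contact_force: [0.8, -0.1, 0.0]
width: 0.0619
```

```bash
cat >> h.py <<'E'
def level(R,az):
    a=np.radians(az); x=np.array([0,0,-1.]); z=np.array([np.cos(a),np.sin(a),0]); T=np.c_[x,np.cross(z,x),z]
    print('angular to go (units)',(Ro.from_matrix(R.T@T).as_rotvec()/(np.pi/2)).round(4))
E
python3 -c "
from h import *
s,R=to([.4853,-.0788,.03],-17.5); level(R,-17.5)"
```

```text
t 3.4 pos [ 0.4875 -0.0768  0.1033] az -17.29 tilt [0.0155 0.0046] F [ 0.84 -0.13  0.02] w 0.0619
dp total (units) [ 0.61  -0.027 -0.021]
ang x total (units) 0.002
angular to go (units) [ 0.0023  0.0085 -0.0057]
```

Request:
{"api": "arm_command", "payload": {
  "series": [
    {"dp": [0,-0.027,-0.021],"angular": [0.0023,0.0085,-0.0057],"gripper": 62},
    {"dp": [0.12,0,0],"angular": [0,0,0],"gripper": 62},
    {"dp": [0.14,0,0],"angular": [0,0,0],"gripper": 62},
    {"dp": [0.14,0,0],"angular": [0,0,0],"gripper": 62},
    {"dp": [0.14,0,0],"angular": [0,0,0],"gripper": 62},
    {"dp": [0.06,0,0],"angular": [0,0,0],"gripper": 62},
    {"dp": [0,0,0],"angular": [0,0,0],"gripper": 62},
    {"dp": [0,0,0],"angular": [0,0,0],"gripper": 62}
  ]
}}

```text
clock: 4.4
position: [0.4837, -0.0774, 0.0276]
ee_rot: [0.699, 0.106, 0.699, -0.107]
contact_force: [0.5, -0.2, -0.1]
width: 0.0618
```

```bash
python3 -c "
from h import *
s,R=to([.4853,-.0788,.002],-17.5); level(R,-17.5)
a=get_image('top')['image']; b=get_image('side')['image']
print(proj(get_image('top'),np.array([.4853,-.0788,.012])))
o=np.hstack([cv2.resize(a[160:240,220:320],(400,320)),cv2.resize(b[150:270,200:350],(400,320))])
cv2.imwrite('pics/pre.png',cv2.convertScaleAbs(o,alpha=1.6))"
```

```text
t 4.4 pos [ 0.4837 -0.0774  0.0276] az -17.33 tilt [-0.0003 -0.0005] F [ 0.49 -0.2  -0.14] w 0.0618
dp total (units) [ 0.213 -0.007  0.016]
ang x total (units) 0.002
angular to go (units) [ 0.0019 -0.0001  0.0003]
[274.83432718 199.70546364]
```

View pics/pre.png

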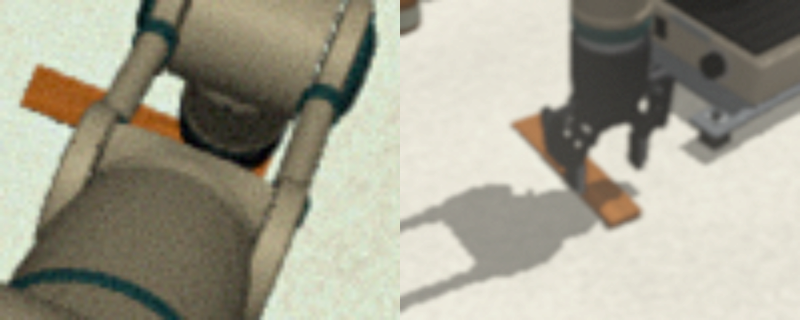

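The fingers straddle the tail, with one finger on each side of the plank at about (580,190) and (638,165). I'll descend and close.

Request:
{"api": "arm_command", "payload": {
  "series": [
    {"dp": [0.08,-0.007,0.014],"angular": [0.002,0,0],"gripper": 62},
    {"dp": [0.07,0,0],"angular": [0,0,0],"gripper": 62},
    {"dp": [0.05,0,0],"angular": [0,0,0],"gripper": 62},
    {"dp": [0,0,0],"angular": [0,0,0],"gripper": 62},
    {"dp": [0,0,0],"angular": [0,0,0],"gripper": 25},
    {"dp": [0,0,0],"angular": [0,0,0],"gripper": 25},
    {"dp": [0,0,0],"angular": [0,0,0],"gripper": 25},
    {"dp": [0,0,0],"angular": [0,0,0],"gripper": 25}
  ],
  "grip_force": 40
}}

```text
clock: 5.55
position: [0.4858, -0.0791, 0.0029]
ee_rot: [0.7, 0.107, 0.698, -0.108]
contact_force: [0.1, -0.1, -0.1]
width: 0.0346
```

```bash
python3 -c "
from h import *
s,R=to([.4853,-.0788,.002],-17.5); level(R,-17.5)"
```

```text
t 5.55 pos [ 0.4858 -0.0791  0.0029] az -17.52 tilt [ 0.0019 -0.0012] F [ 0.11 -0.13 -0.12] w 0.0346
dp total (units) [ 0.007  0.001 -0.005]
ang x total (units) -0.0
angular to go (units) [-0.0002  0.0014  0.0004]
```

Request:
{"api": "arm_command", "payload": {
  "series": [
    {"dp": [0,-0.015,-0.105],"angular": [0,0,0],"gripper": 25},
    {"dp": [0,-0.015,-0.105],"angular": [0,0,0],"gripper": 25},
    {"dp": [0,-0.015,-0.105],"angular": [0,0,0],"gripper": 25},
    {"dp": [0,-0.015,-0.105],"angular": [0,0,0],"gripper": 25},
    {"dp": [0,0,0],"angular": [0,0,0],"gripper": 25},
    {"dp": [0,0,0],"angular": [0.05,0,0],"gripper": 25},
    {"dp": [0,0,0],"angular": [0.08,0,0],"gripper": 25},
    {"dp": [0,0,0],"angular": [0.08,0,0],"gripper": 25}
  ]
}}

```text
clock: 6.55
position: [0.4308, -0.07, 0.003]
ee_rot: [0.671, 0.224, 0.67, -0.225]
contact_force: [0.1, 0.9, -0.6]
width: 0.0347
```

```bash
python3 -c "
from h import *
s,R=to(v2w(-.303,-.088,.003),-100.45); level(R,-100.45)"
```

```text
t 6.55 pos [ 0.4308 -0.07    0.003 ] az -37.01 tilt [ 0.0014 -0.0011] F [ 0.07  0.88 -0.63] w 0.0347
dp total (units) [0.    0.022 0.036]
ang x total (units) 0.705
angular to go (units) [ 7.049e-01  1.000e-03 -6.000e-04]
```

Request:
{"api": "arm_command", "payload": {
  "series": [
    {"dp": [0,0,0],"angular": [0.1,0,0],"gripper": 25},
    {"dp": [0,0,0],"angular": [0.1,0,0],"gripper": 25},
    {"dp": [0,0,0],"angular": [0.1,0,0],"gripper": 25},
    {"dp": [0,0,0],"angular": [0.1,0,0],"gripper": 25},
    {"dp": [0,0,0],"angular": [0.1,0,0],"gripper": 25},
    {"dp": [0,0,0],"angular": [0.1,0,0],"gripper": 25},
    {"dp": [0,0,0],"angular": [0.05,0,0],"gripper": 25},
    {"dp": [0,0,0],"angular": [0,0,0],"gripper": 25}
  ]
}}

```text
clock: 7.55
position: [0.4323, -0.0706, 0.0027]
ee_rot: [0.467, 0.532, 0.466, -0.531]
contact_force: [-0.8, 0.7, 0.6]
width: 0.0346
```

```bash
python3 -c "
from h import *
s,R=to(v2w(-.303,-.088,.003),-100.45); level(R,-100.45)
im=get_image('top'); W=world(im)
hsv=cv2.cvtColor(im['image'],cv2.COLOR_BGR2HSV)
m=(hsv[...,0]<20)&(hsv[...,1]>130)&(hsv[...,2]>60)
r=np.zeros_like(m);r[120:230,240:330]=1
p=W[m&r]; p=p[(p[:,2]>-.01)&(p[:,2]<.03)&(p[:,0]<.66)]
RR=cv2.minAreaRect(p[:,:2].astype(np.float32)); print(len(p),RR,cv2.boxPoints(RR).round(4).tolist())
c,q=np.cos(VYAW),np.sin(VYAW); b=p[:,:2]-[VX,VY]; X=c*b[:,0]+q*b[:,1]; Y=-q*b[:,0]+c*b[:,1]
print('tip X',np.percentile(X,99)); 
for x in np.arange(-.22,-.12,.02):
  k=abs(X-x)<.006
  if k.sum()>5: print(x.round(3),k.sum(),np.percentile(Y[k],[4,50,96]).round(4))
cv2.imwrite('pics/pre2.png',cv2.convertScaleAbs(cv2.resize(im['image'][110:230,200:340],(700,600)),alpha=1.6))"
```

```text
t 7.55 pos [ 0.4323 -0.0706  0.0027] az -97.45 tilt [ 0.0022 -0.0014] F [-0.78  0.73  0.61] w 0.0346
dp total (units) [-0.003  0.028 -0.004]
ang x total (units) 0.033
angular to go (units) [ 0.0333  0.0007 -0.0015]
90 ((0.5813421607017517, -0.0895005390048027), (0.03351998329162598, 0.030962549149990082), 83.48554992675781) [[0.5641000270843506, -0.10440000146627426], [0.5947999954223633, -0.10790000110864639], [0.5985999703407288, -0.07460000365972519], [0.5679000020027161, -0.07109999656677246]]
tip X -0.14134458389474525
-0.16 37 [-0.0958 -0.0808 -0.0649]
-0.14 16 [-0.0954 -0.0804 -0.0645]
```

View pics/pre2.png

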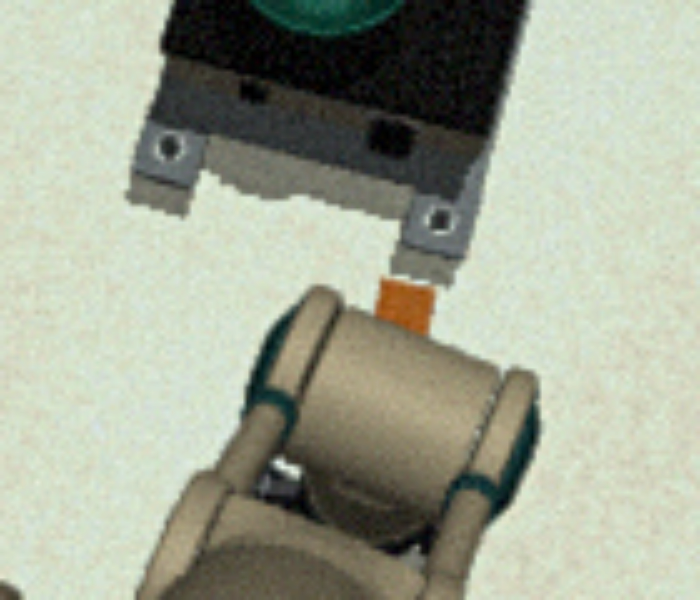

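The tip lies about 23 mm in front of the right foot, at crop (405,285), and needs a final 3° turn. I'll correct that and advance a little.

Request:
{"api": "arm_command", "payload": {
  "series": [
    {"dp": [0,0,0],"angular": [0.033,-0.0007,-0.0015],"gripper": 25},
    {"dp": [0,0,0],"angular": [0,0,0],"gripper": 25},
    {"dp": [0,0.03,0],"angular": [0,0,0],"gripper": 25},
    {"dp": [0,0.03,0],"angular": [0,0,0],"gripper": 25},
    {"dp": [0,0.03,0],"angular": [0,0,0],"gripper": 25},
    {"dp": [0,0,0],"angular": [0,0,0],"gripper": 25},
    {"dp": [0,0,0],"angular": [0,0,0],"gripper": 25},
    {"dp": [0,0,0],"angular": [0,0,0],"gripper": 25}
  ]
}}

```text
clock: 8.6
position: [0.4441, -0.0727, 0.0027]
ee_rot: [-0.454, -0.542, -0.453, 0.543]
contact_force: [0.5, -0.6, -0.2]
width: 0.0348
```

```bash
cat >> h.py <<'E'
def rep(Y=-.088):
    s,R=to(); level(R,np.degrees(VYAW)-90); c,q=np.cos(VYAW),np.sin(VYAW); b=s["position"][:2]-np.array([VX,VY])
    X=c*b[0]+q*b[1]; y=-q*b[0]+c*b[1]; f=s["contact_force"]
    print('tail vib X,Y',X.round(4),y.round(4),'tip X~',(X+.165).round(4),'F along',(c*f[0]+q*f[1]).round(2),'dY units(tool z)',((y-Y)/.12).round(3))
    im=get_image('top'); W=world(im); hsv=cv2.cvtColor(im['image'],cv2.COLOR_BGR2HSV)
    m=(hsv[...,0]<20)&(hsv[...,1]>130)&(hsv[...,2]>60); p=W[m]; p=p[(p[:,2]>-.01)&(p[:,2]<.03)]
    b=p[:,:2]-[VX,VY]; PX=c*b[:,0]+q*b[:,1]; PY=-q*b[:,0]+c*b[:,1]; k=(abs(PX+.15)<.06)&(abs(PY-Y)<.04)
    if k.sum()>5: print('seen',k.sum(),'X',np.percentile(PX[k],[2,98]).round(4),'Y',np.percentile(PY[k],[4,50,96]).round(4))
E
python3 -c "
from h import *
rep()"
```

```text
t 8.6 pos [ 0.4441 -0.0727  0.0027] az -100.16 tilt [ 0.     -0.0022] F [ 0.49 -0.57 -0.19] w 0.0348
angular to go (units) [ 0.0032  0.0014 -0.0003]
tail vib X,Y -0.2944 -0.0887 tip X~ -0.1294 F along 0.58 dY units(tool z) -0.006
seen 54 X [-0.1527 -0.1359] Y [-0.1028 -0.0874 -0.0706]
```

Request:
{"api": "arm_command", "payload": {
  "series": [
    {"dp": [0,0.025,0],"angular": [0.003,0,0],"gripper": 25},
    {"dp": [0,0.025,0],"angular": [0,0,0],"gripper": 25},
    {"dp": [0,0.025,0],"angular": [0,0,0],"gripper": 25},
    {"dp": [0,0.025,0],"angular": [0,0,0],"gripper": 25},
    {"dp": [0,0.025,0],"angular": [0,0,0],"gripper": 25},
    {"dp": [0,0.025,0],"angular": [0,0,0],"gripper": 25},
    {"dp": [0,0.025,0],"angular": [0,0,0],"gripper": 25},
    {"dp": [0,0.025,0],"angular": [0,0,0],"gripper": 25}
  ]
}}

```text
clock: 9.65
position: [0.468, -0.0769, 0.0027]
ee_rot: [-0.452, -0.542, -0.453, 0.544]
contact_force: [-1.0, 0.6, 1.5]
width: 0.0348
```

```bash
python3 -c "
from h import *
rep()"
```

```text
t 9.65 pos [ 0.468  -0.0769  0.0027] az -100.44 tilt [-0.0024 -0.0014] F [-1.05  0.6   1.5 ] w 0.0348
angular to go (units) [0.0001 0.0012 0.0013]
tail vib X,Y -0.2702 -0.0885 tip X~ -0.1052 F along -1.14 dY units(tool z) -0.004
```

The wedge is 13 mm past the foot's front edge without resistance, so the right foot hangs. I'll carry on.

Request:
{"api": "arm_command", "payload": {
  "series": [
    {"dp": [0,0.02,0],"angular": [0,0.001,0.001],"gripper": 25},
    {"dp": [0,0.02,0],"angular": [0,0,0],"gripper": 25},
    {"dp": [0,0.02,0],"angular": [0,0,0],"gripper": 25},
    {"dp": [0,0.02,0],"angular": [0,0,0],"gripper": 25},
    {"dp": [0,0.02,0],"angular": [0,0,0],"gripper": 25},
    {"dp": [0,0.02,0],"angular": [0,0,0],"gripper": 25},
    {"dp": [0,0.02,0],"angular": [0,0,0],"gripper": 25},
    {"dp": [0,0,0],"angular": [0,0,0],"gripper": 25}
  ]
}}

```text
clock: 10.7
position: [0.4867, -0.0805, 0.0027]
ee_rot: [0.453, 0.544, 0.452, -0.543]
contact_force: [0.2, -0.3, -0.3]
width: 0.035
```

```bash
python3 -c "
from h import *
rep()"
```

```text
t 10.7 pos [ 0.4867 -0.0805  0.0027] az -100.44 tilt [ 0.001  -0.0006] F [ 0.18 -0.32 -0.29] w 0.035
angular to go (units) [ 0.0001  0.0002 -0.0007]
tail vib X,Y -0.2511 -0.0886 tip X~ -0.0861 F along 0.24 dY units(tool z) -0.005
```

Request:
{"api": "arm_command", "payload": {
  "series": [
    {"dp": [0,0.0125,0],"angular": [0,0,0],"gripper": 25},
    {"dp": [0,0.0125,0],"angular": [0,0,0],"gripper": 25},
    {"dp": [0,0.0125,0],"angular": [0,0,0],"gripper": 25},
    {"dp": [0,0.0125,0],"angular": [0,0,0],"gripper": 25},
    {"dp": [0,0.0125,0],"angular": [0,0,0],"gripper": 25},
    {"dp": [0,0.0125,0],"angular": [0,0,0],"gripper": 25},
    {"dp": [0,0.0125,0],"angular": [0,0,0],"gripper": 25},
    {"dp": [0,0.0125,0],"angular": [0,0,0],"gripper": 25}
  ]
}}

```text
clock: 11.75
position: [0.498, -0.0825, 0.0027]
ee_rot: [-0.452, -0.543, -0.453, 0.544]
contact_force: [-0.7, -0.1, 1.4]
width: 0.0346
```

```bash
python3 -c "
from h import *
rep()"
```

```text
t 11.75 pos [ 0.498  -0.0825  0.0027] az -100.44 tilt [-0.0011 -0.    ] F [-0.74 -0.11  1.41] w 0.0346
angular to go (units) [0.0001 0.0002 0.0007]
tail vib X,Y -0.2396 -0.0885 tip X~ -0.0746 F along -0.71 dY units(tool z) -0.004
```

Request:
{"api": "arm_command", "payload": {
  "series": [
    {"dp": [0,0.01,0],"angular": [0,0,0],"gripper": 25},
    {"dp": [0,0.01,0],"angular": [0,0,0],"gripper": 25},
    {"dp": [0,0.01,0],"angular": [0,0,0],"gripper": 25},
    {"dp": [0,0.01,0],"angular": [0,0,0],"gripper": 25},
    {"dp": [0,0.01,0],"angular": [0,0,0],"gripper": 25},
    {"dp": [0,0.01,0],"angular": [0,0,0],"gripper": 25},
    {"dp": [0,0.01,0],"angular": [0,0,0],"gripper": 25},
    {"dp": [0,0.01,0],"angular": [0,0,0],"gripper": 25}
  ]
}}

```text
clock: 12.8
position: [0.506, -0.0838, 0.0027]
ee_rot: [-0.451, -0.542, -0.454, 0.545]
contact_force: [-4.7, 0.5, 5.3]
width: 0.0345
```

```bash
python3 -c "
from h import *
rep()"
```

```text
t 12.8 pos [ 0.506  -0.0838  0.0027] az -100.43 tilt [-0.0053  0.0009] F [-4.73  0.46  5.32] w 0.0345
angular to go (units) [0.0003 0.0001 0.0034]
tail vib X,Y -0.2315 -0.0884 tip X~ -0.0665 F along -4.73 dY units(tool z) -0.003
```

Request:
{"api": "arm_command", "payload": {
  "series": [
    {"dp": [0,0.01,0],"angular": [0,0,0.003],"gripper": 25},
    {"dp": [0,0.01,0],"angular": [0,0,0],"gripper": 25},
    {"dp": [0,0.01,0],"angular": [0,0,0],"gripper": 25},
    {"dp": [0,0,0],"angular": [0,0,0],"gripper": 25},
    {"dp": [0,0,0],"angular": [0,0,0],"gripper": 25},
    {"dp": [0,0,0],"angular": [0,0,0],"gripper": 25},
    {"dp": [0,0,0],"angular": [0,0,0],"gripper": 25},
    {"dp": [0,0,0],"angular": [0,0,0],"gripper": 25}
  ]
}}

```text
clock: 13.85
position: [0.5065, -0.0839, 0.0027]
ee_rot: [-0.451, -0.542, -0.454, 0.545]
contact_force: [-3.7, -0.1, 4.9]
width: 0.0348
```

```bash
python3 -c "
from h import *
rep()"
```

```text
t 13.85 pos [ 0.5065 -0.0839  0.0027] az -100.41 tilt [-0.0063  0.001 ] F [-3.73 -0.09  4.92] w 0.0348
angular to go (units) [0.0005 0.0001 0.004 ]
tail vib X,Y -0.231 -0.0884 tip X~ -0.066 F along -3.66 dY units(tool z) -0.003
```

The drag is now about 4–5 N, but Fz is also about 5 N because the tool is pressing the wedge down. I'll relieve that press and check how much drag remains.

Request:
{"api": "arm_command", "payload": {
  "series": [
    {"dp": [-0.006,0.015,0],"angular": [0,0,0.006],"gripper": 25},
    {"dp": [-0.006,0.015,0],"angular": [0,0,0.006],"gripper": 25},
    {"dp": [-0.003,0.015,0],"angular": [0,0,0.006],"gripper": 25},
    {"dp": [-0.003,0.015,0],"angular": [0,0,0.006],"gripper": 25},
    {"dp": [0,0.015,0],"angular": [0,0,0.004],"gripper": 25},
    {"dp": [0,0.015,0],"angular": [0,0,0.004],"gripper": 25},
    {"dp": [0,0.015,0],"angular": [0,0,0.004],"gripper": 25},
    {"dp": [0,0.015,0],"angular": [0,0,0.004],"gripper": 25}
  ]
}}

```text
clock: 14.9
position: [0.514, -0.0847, 0.0027]
ee_rot: [0.465, 0.553, 0.441, -0.533]
contact_force: [-4.8, 0.8, -0.7]
width: 0.0349
```

```bash
python3 -c "
from h import *
rep()"
```

```text
t 14.9 pos [ 0.514  -0.0847  0.0027] az -100.36 tilt [ 0.0438 -0.007 ] F [-4.78  0.81 -0.69] w 0.0349
angular to go (units) [ 0.001  -0.0007 -0.0283]
tail vib X,Y -0.2235 -0.0878 tip X~ -0.0585 F along -4.85 dY units(tool z) 0.002
```

Request:
{"api": "arm_command", "payload": {
  "series": [
    {"dp": [0,0,0],"angular": [0,0,-0.008],"gripper": 25},
    {"dp": [0,0,0],"angular": [0,0,-0.008],"gripper": 25},
    {"dp": [0,0,0],"angular": [0,0,-0.008],"gripper": 25},
    {"dp": [0,0,0],"angular": [0,0,-0.004],"gripper": 25},
    {"dp": [0,0,0],"angular": [0,0,0],"gripper": 25},
    {"dp": [0,0,0],"angular": [0,0,0],"gripper": 25},
    {"dp": [0,0,0],"angular": [0,0,0],"gripper": 25},
    {"dp": [0,0,0],"angular": [0,0,0],"gripper": 25}
  ]
}}

```text
clock: 15.95
position: [0.5146, -0.0848, 0.003]
ee_rot: [-0.452, -0.543, -0.454, 0.543]
contact_force: [-5.2, 1.1, -0.4]
width: 0.0344
```

```bash
python3 -c "
from h import *
rep()
get=get_image('side'); cv2.imwrite('pics/side2.png',cv2.convertScaleAbs(cv2.resize(get['image'][110:260,220:380],(640,600),interpolation=cv2.INTER_CUBIC),alpha=1.6))"
```

```text
t 15.95 pos [ 0.5146 -0.0848  0.003 ] az -100.37 tilt [-0.0021  0.0013] F [-5.17  1.1  -0.45] w 0.0344
angular to go (units) [ 0.0009 -0.0006  0.0014]
tail vib X,Y -0.2229 -0.0878 tip X~ -0.0579 F along -5.29 dY units(tool z) 0.002
```

View pics/side2.png

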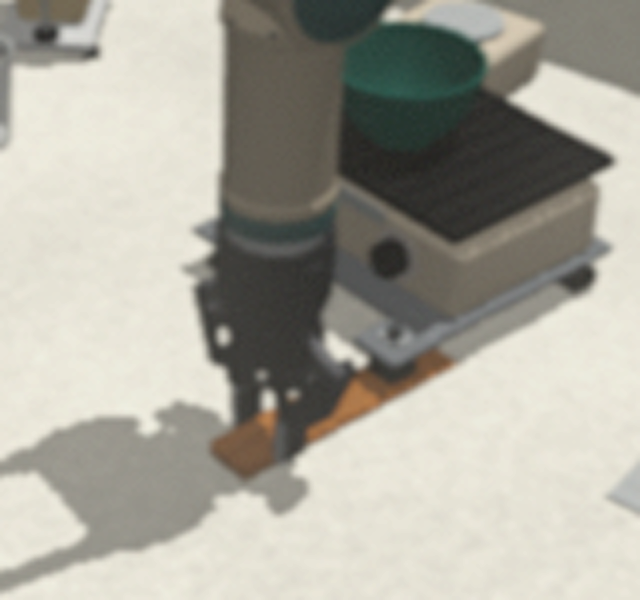

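The wedge is under the right foot with the tool level, Fz near 0 and drag about 5.2 N. I'll release and rise straight up.

Request:
{"api": "arm_command", "payload": {
  "series": [
    {"dp": [0,0,0],"angular": [0,0,0],"gripper": 45},
    {"dp": [0,0,0],"angular": [0,0,0],"gripper": 62},
    {"dp": [0,0,0],"angular": [0,0,0],"gripper": 62},
    {"dp": [0,0,0],"angular": [0,0,0],"gripper": 62},
    {"dp": [-0.1,0,0],"angular": [0,0,0],"gripper": 62},
    {"dp": [-0.15,0,0],"angular": [0,0,0],"gripper": 62},
    {"dp": [-0.15,-0.05,0],"angular": [0,0,0],"gripper": 62},
    {"dp": [-0.15,-0.1,0],"angular": [0,0,0],"gripper": 62}
  ]
}}

```text
clock: 17.05
position: [0.5046, -0.0839, 0.0741]
ee_rot: [0.457, 0.546, 0.449, -0.54]
contact_force: [-0.7, 0.5, -0.1]
width: 0.0621
```

Request:
{"api": "arm_command", "payload": {
  "series": [
    {"dp": [-0.1,-0.3,0],"angular": [0,0,0],"gripper": 62},
    {"dp": [-0.1,-0.3,0],"angular": [0,0,0],"gripper": 62},
    {"dp": [-0.1,-0.3,0],"angular": [0,0,0],"gripper": 62},
    {"dp": [-0.1,-0.3,0],"angular": [0,0,0],"gripper": 62},
    {"dp": [-0.1,-0.2,0],"angular": [0,0,0],"gripper": 62},
    {"dp": [0,0,0],"angular": [0,0,0],"gripper": 62},
    {"dp": [0,0,0],"angular": [0,0,0],"gripper": 62},
    {"dp": [0,0,0],"angular": [0,0,0],"gripper": 62}
  ]
}}

```text
clock: 18.05
position: [0.3377, -0.0536, 0.1385]
ee_rot: [0.461, 0.549, 0.444, -0.537]
contact_force: [-1.0, 0.2, 0.1]
width: 0.0621
```

```bash
python3 -c "
from h import *
rep()
ims=[get_image('side') for _ in range(2)]; t=get_image('top')
a=ims[0]['image'][110:240,220:370]; b=t['image'][110:220,210:320]
cv2.imwrite('pics/end.png',cv2.convertScaleAbs(np.hstack([cv2.resize(a,(400,400),interpolation=cv2.INTER_CUBIC),cv2.resize(b,(400,400),interpolation=cv2.INTER_CUBIC)]),alpha=1.6))
W=world(t); hsv=cv2.cvtColor(t['image'],cv2.COLOR_BGR2HSV)
m=(hsv[...,0]<20)&(hsv[...,1]>130)&(hsv[...,2]>60); p=W[m]; p=p[(p[:,2]>-.01)&(p[:,2]<.03)]
c,q=np.cos(VYAW),np.sin(VYAW); b=p[:,:2]-[VX,VY]; X=c*b[:,0]+q*b[:,1]; Y=-q*b[:,0]+c*b[:,1]; k=(abs(X+.2)<.09)&(abs(Y+.088)<.05)
print(cv2.minAreaRect(np.c_[X,Y][k].astype(np.float32)),'tail end X',np.percentile(X[k],1))
"
```

```text
t 18.05 pos [ 0.3377 -0.0536  0.1385] az -100.4 tilt [ 0.0288 -0.0082] F [-0.98  0.17  0.1 ] w 0.0621
angular to go (units) [ 0.0006  0.0018 -0.019 ]
tail vib X,Y -0.4025 -0.0892 tip X~ -0.2375 F along -1.0 dY units(tool z) -0.01
seen 246 X [-0.208  -0.1357] Y [-0.1035 -0.0877 -0.0722]
((-0.18930703401565552, -0.08804086595773697), (0.13288375735282898, 0.03460303321480751), 0.296929270029068) tail end X -0.254828583457882
```

View pics/end.png

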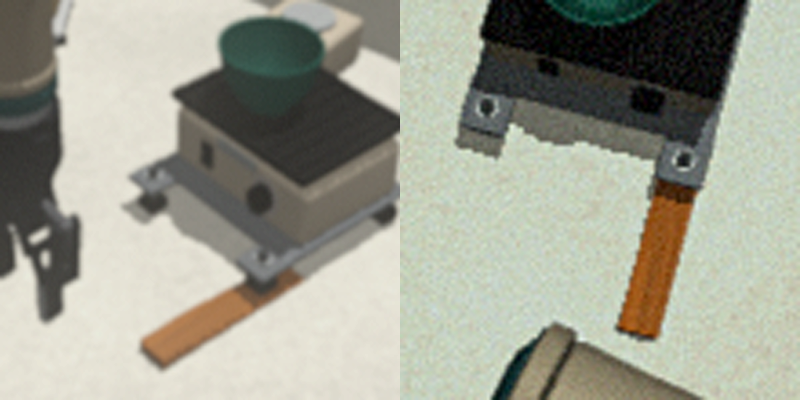

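The end view shows the wedge straight under the right foot, and the arm clear of it. Measured yaw is 0.3° and it is centred at Y = -88 mm. I'll hand in.

```bash
python3 -c "
from h import *
sign_off(); print(get_state()['clock'])"
```

```text
the job is handed in; nothing more can be done
the job is handed in; nothing more can be done
```

The 200 mm wedge is under the right front foot, released, with the arm clear. I handed the job in at about 18 s of the 51 s allowed.

- **Which foot hangs:** the side image showed the right foot about 6 mm clear of the bench and the left one touching it. I slid the wedge in at the right foot and it passed the front edge with almost no drag. I did not test the left foot by feel.
- **Seating:** an early reading of 4–5 N of drag was misleading, because the tool was also pressing the wedge down with about 5 N. I relieved that press and eased on to about 5.2 N of drag with vertical force near zero, then let go. While I did this the tool tilted by about 2.5° for a moment, and I levelled it before releasing.
- **Last checks:** the wedge is within about 0.3° of the front-to-back direction and centred on the foot to about 0.1 mm, both within the camera accuracy of about 2 mm. Its tail end was 2–3 mm off where the gripper position put it, also near that accuracy. In the last images the bowl stands on the platform. I did not measure the other loose items, but the arm did not go near them.
- **Not measured:** I could not read how far the foot is pushed up. From where the drag began, I estimate 0.6 to 1.4 mm, inside the 0.3 to 2.4 mm wanted.

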